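# Fit the lever to the selector switch and throw it on

## Task

Fit the blue lever onto the splined shaft of the selector switch with its arm somewhere between the white OFF mark and the green ON mark of the dial, turning it until you feel the splines match, and slide it fully home without forcing it. Then turn the switch with the lever round to the ON mark, and let go. Leave everything else where it is.

Things in the scene. Friction and masses are not known exactly. Their poses are not given: they have to be found in the camera images.
- panel: Fixed aluminium mounting panel, 250 x 290 mm (x -125 to 125, y -190 to 100 mm about its origin, which lies on the table under the switch shaft's axis; z up). Two grey wiring ducts 44 mm high along y at x = -110 and 110 mm; two black contactors up to 61 mm high at y = -105 and -155 mm; at the origin the switch, a grey housing 90 mm square.
- dial (a point): Middle of the switch's yellow dial plate (84 mm square), its top 64 mm above the table; axes as the panel's. On its +x side lie two marks: white = OFF, 45 degrees clockwise (from above) of the panel's x axis, and green = ON, 45 degrees counter-clockwise of it.
- seat (a point): On the shaft's axis, top of the round collar (40 mm diameter, 5 mm high) at the shaft's foot, 69 mm above the table; the hub rests on it when fully home. Axes as the panel's. The shaft turns about z from a stop at OFF to a stop 7 degrees past ON, against a steady friction of about 0.4 N m, and stays where left.
- spline_top (a point): On the shaft's axis, top of the splines, 20 mm above the seat (axes: the panel's, never turning). The four splines form a plus sign, bars 26 mm long over all, 9 mm wide, with a 0.5 mm chamfer on top. The shaft's angle is not measured: when one bar points to OFF the switch is at OFF, and it was left 7 to 66 degrees counter-clockwise of there. The fitted lever's arm points along that bar.
- nose_top (a point): Tip of the shaft, on its axis, 34 mm above the seat. From the splines up the shaft is a round brass pilot nose, 13.8 mm diameter, its last 4 mm tapering to 5 mm: it centres the hub before the splines engage.
- lever: Blue lever, loose, lying flat, 0.18 to 0.29 kg. Hub: 38 mm square block 34 mm high with a plus-shaped vertical through hole. Origin: centre of the hub's underside; +x along the arm (18 mm wide, 3 to 19 mm above the underside), z up; flats square to x and y: grip across y. More than 60 N between lever and panel counts as forcing; 4 to 8 N down is enough to search with.
- bore (a point): Centre of the hub's plus-shaped hole at its underside (the lever's origin). Hole bars lie along the lever's x and y, 28 mm long over all, 10.6 mm wide: 0.8 mm play each side on the splines, about 3 degrees of angular play. It fits at every quarter turn, but the arm must point between the marks; at a wrong angle the hub just stands on the splines' tops.
- lever_tip (a point): Centre of the lever's round end knob (24 mm diameter, 22 mm high) at its underside, 110 mm from the bore along the lever's +x.
- spare: Black spare lever of the same outer size, with a small round hole that does not fit; bystander. Origin and axes as the blue lever's. It and the blue lever swap places at random.
- bin: Loose blue open bin, 120 x 180 x 60 mm, with grey terminal blocks; bystander. Origin under its centre.
- contactor: Loose black contactor, 75 x 50 x 73 mm; bystander. Origin under its centre.
- screwdriver: Loose orange screwdriver lying on the table beyond the levers; bystander.
- meter: Loose yellow hand meter, 140 x 75 x 40 mm; bystander. Origin under its centre.
- jar: Small clear jar with a white cap, 50 mm diameter, 60 mm high; bystander. Origin under its centre.
- blocks: Loose short strip of terminal blocks, 45 x 75 x 36 mm; bystander. Origin under its centre.
There are look-alikes about, which are no part of the job. There is more than one size of the lever; the job needs the smallest.

How it is judged:
By the outcome, as a careful person would: the job done as asked, in the order asked, and still so for the second after the job is handed in, with the robot touching nothing.
It also fails if it takes over 72 s, if anything falls off the work surface, if the arm or the gripper's body presses on something with over 40 N, if the wrist force passes 120 N, or if a joint passes its speed limit or range.

## Robot

A 7-joint arm with a two-finger parallel gripper is mounted at the origin on the work surface. World frame = base frame: x ahead of the robot, y to its left, z up, the work surface at z = 0. Lengths are in m, angles in rad, forces in N, time in s.
With the tool pointing down it reaches from about 0.425 to 0.925 m from the base axis. Payload 6.8 kg.
Tool frame: the origin (TCP) lies at the very end of the fingers, on their centre line; the grasp point (between the pads) lies 19 mm behind it; z points along the fingers, y is the direction in which the jaws open and shut (so a half turn about z gives the same grasp; the last joint's range is limited). The gripper opens to 85 mm and grips with 20 to 120 N. Pads are 22 mm wide; open, the fingers measure 114 mm over their backs; the gripper's body (76 mm by 85 mm) begins 54 mm behind the grasp point. The pads swing forward as they close: fully open they stand 13 mm farther back than shut.
Start: joints at [-1.348, 0.477, 0.022, 1.555, -0.011, 1.109, -0.083], TCP at [0.219, 0.638, 0.231] pointing down, gripper open.
Joint ranges: [-2.96, 2.96], [-0.34, 2.1], [-1.41, 1.46], [0.24, 2.44], [-1.37, 4.51], [0.17, 1.92], [-2.96, 2.96]. Speed limits (rad/s): [2.39, 2.39, 3.14, 3.14, 3.14, 3.14, 3.14].

## Interface

Orientations are given as a 3x3 rotation matrix whose columns are the frame's x, y, z axes.
In Python, from bench import * gives the robot as it stands.
- The arm moves only by the tool drive_tool, never from a script. Its argument "moves" is a list that holds one entry, the list of rows, each a list of 4 numbers: the shift along the world's x, y, z in m, then the turn about the world's z in degrees. A call has 1 to 20 rows; each row is the pose to reach, as a shift and turn from the pose commanded when the call began; what a row does not reach only later rows make up. A row lasts 1/8 s, in which the tool goes at most 62.5 mm and 10.7 degrees, less where a joint would pass 70% of its speed; a pose out of reach is approached as far as the arm can. A call with a gripper value outside its range is refused whole. "gripper" is the finger opening in m, from 0 to 0.0854, set as the call begins (left out, the last holds). The fingers move at their own pace and stop on an object; "force" is the grip in N (left out, the last holds). Time passes only in rows, so rows that repeat a pose let the fingers close. It gives the time, the measured TCP pose, the force and the opening at its end, in the units of the state.
- sense(): the state, without advancing time (a new reading comes with each control period).
- grab_frame(name): name is "scene" or "top" or "wrist"; returns (picture, depth): 480x640x3 uint8, red, green, blue; 480x640 float32, m along the optical axis (not along the pixel's ray), 0 where there is no reading.
- camera_params(name): a dict with "fx", "fy", "cx", "cy" (pixels), "R" (3x3) and "t" (3): a world point X has camera coordinates R X + t; the wrist camera has in their place "hand_eye" (4x4, takes a point from camera to tool coordinates, whose origin is the TCP and whose axes are the flange's). Camera axes: x right, y down, z forward; pixel columns grow to the right and rows downward; lengths in m; the calibration is good to about 2 mm. The wrist camera is an equidistant fisheye: a pixel r from the principal point sees the ray r / f radians off the axis. A picture is of the moment at which its call begins: read the wrist's pose just before it. camera_params takes no time and is no camera call.
- finish_job(): hands the job in, once; it reports no verdict.
The state is a dict: "clock": time; "joint_positions": joint angles; "qvel": joint speeds; "joint_efforts": joint torques, N m; "tcp_pos": TCP position; "ee_rot": TCP orientation; "wrist_force": force on the tool from outside, world axes, zero at the start; "wrist_torque": the same for the moment, N m; "opening": finger opening in m.
Only numpy, scipy, OpenCV 4.12 (cv2) and the standard library are available. Lean on these libraries where they do the work, as an engineer would, in place of code of your own. Each camera call takes 0.05 s, during which the arm holds its last target. There are 200 camera calls.

## Working session

There is one attempt and no reset: what is moved stays moved. The work goes in short steps, Python scripts to look and compute and a tool call to move; the robot and the scene stay as the last step left them, time stands still between calls to the robot, and variables do not carry over. Pictures are saved under pics/ and viewed, about 8 in all and at most 12, crops included, and the job is handed in when it is done.

Besides the shell and the picture viewer there is one more tool, called after "Request:" by a JSON object that holds its "name" and its "arguments". drive_tool: Moves the arm, as the interface text tells. Its arguments: {"type":"object","properties":{"moves":{"type":"array"},"gripper":{"type":"number"},"force":{"type":"number"}},"required":["moves"]}

```bash
ls; mkdir -p pics
cat > h.py <<'E'
from bench import *
import numpy as np, cv2
def ray_pts(name,uv,z):
    p=camera_params(name); uv=np.atleast_2d(uv).astype(float)
    R=np.array(p["R"]);t=np.array(p["t"]);C=-R.T@t
    d=np.c_[(uv[:,0]-p["cx"])/p["fx"],(uv[:,1]-p["cy"])/p["fy"],np.ones(len(uv))]@R
    return C+d*((z-C[2])/d[:,2])[:,None]
def save(n,im): cv2.imwrite("pics/"+n,cv2.cvtColor(im,cv2.COLOR_RGB2BGR))
E
python3 - <<'E'
from h import *
for n in("top","scene"):
    im,d=grab_frame(n); save(n+"1.png",im); np.savez(n+"1.npz",im=im,d=d)
    p=camera_params(n); print(n,p, -np.array(p["R"]).T@np.array(p["t"]))
print(camera_params("wrist")); s=sense(); print(s["clock"],s["tcp_pos"],s["ee_rot"],s["wrist_force"])
E
```

```text
pics
top {'fx': 474.02951929338695, 'fy': 474.02951929338695, 'cx': 318.23760258792174, 'cy': 243.65684884300043, 'R': array([[ 0.01746079, -0.99976434, -0.01289902],
       [-0.99614682, -0.01628576, -0.08617594],
       [ 0.08594556,  0.01435402, -0.99619643]]), 't': array([0.10656871, 0.53329369, 1.39701354])} [0.40931093 0.09517593 1.43903161]
scene {'fx': 572.8626810765494, 'fy': 572.8626810765494, 'cx': 316.59576113870895, 'cy': 241.07697399511417, 'R': array([[-0.87792886,  0.47876451, -0.00504592],
       [ 0.2670975 ,  0.48098596, -0.83505175],
       [-0.39736613, -0.73446379, -0.55014826]]), 't': array([ 0.42496628, -0.1021054 ,  2.09877605])} [1.23434476 1.3871275  1.07151905]
{'fx': 371.64829954431775, 'fy': 371.64829954431775, 'cx': 316.95097826346614, 'cy': 234.72258976059834, 'hand_eye': array([[-2.08089171e-06, -9.56515142e-01, -2.91682674e-01,
         7.40943348e-02],
       [ 9.99999422e-01,  3.11656123e-04, -1.02914817e-03,
        -9.47127650e-04],
       [ 1.07530050e-03, -2.91682508e-01,  9.56514589e-01,
        -1.41960888e-01],
       [ 0.00000000e+00,  0.00000000e+00,  0.00000000e+00,
         1.00000000e+00]])}
0.1 [0.21906377 0.63790053 0.23041469] [[-9.45806944e-01  3.24729199e-01 -4.14851959e-04]
 [ 3.24729437e-01  9.45805567e-01 -1.61927569e-03]
 [-1.33456804e-04 -1.66623683e-03 -9.99998603e-01]] [ 0.7580344  -0.61117534 -0.45250718]
```

View pics/top1.png

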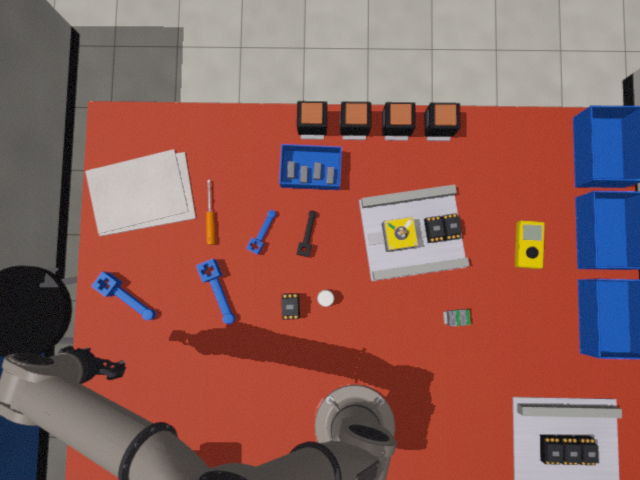

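View pics/scene1.png

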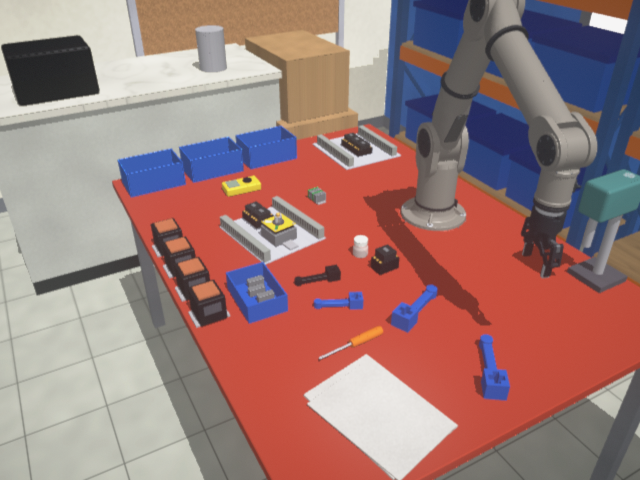

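The top view shows the smallest blue lever with its hub near (256,245) and its tip near (272,214). The switch is near (400,234), the black spare near (308,232), and the larger look-alike levers near (120,295) and (215,290). Next I'll measure the lever and the switch.

```bash
cat > m.py <<'E'
from h import *
f=np.load("top1.npz"); im=f["im"]; hsv=cv2.cvtColor(im,cv2.COLOR_RGB2HSV)
def mask(lo,hi,box):
    m=cv2.inRange(hsv,lo,hi); k=np.zeros_like(m); x0,y0,x1,y1=box; k[y0:y1,x0:x1]=m[y0:y1,x0:x1]; return k
b=mask((105,120,40),(130,255,255),(240,200,285,260))
v,u=np.nonzero(b); P=ray_pts("top",np.c_[u,v],0.025)[:,:2]
c,s_,r=cv2.minAreaRect(P.astype(np.float32)*1000); print("lever rect mm",c,s_,r,len(u))
mu=P.mean(0); w,V=np.linalg.eigh(np.cov((P-mu).T)); a=V[:,1]; q=(P-mu)@a
print("axis",a,np.degrees(np.arctan2(a[1],a[0])),mu,q.min(),q.max(), mu+a*q.min(), mu+a*q.max())
y=mask((22,120,120),(35,255,255),(375,205,430,260))
v,u=np.nonzero(y); P=ray_pts("top",np.c_[u,v],0.064)[:,:2]
print("dial rect",cv2.minAreaRect(P.astype(np.float32)*1000),len(u))
out=np.hstack([cv2.resize(im[205:260,240:285],None,fx=8,fy=8,interpolation=cv2.INTER_CUBIC),cv2.resize(im[205:260,375:425],None,fx=8,fy=8,interpolation=cv2.INTER_CUBIC)])
save("crop1.png",out)
E
python3 m.py
```

```text
lever rect mm (567.82080078125, 283.9710998535156) (39.190975189208984, 134.68704223632812) 64.93392181396484 308
axis [-0.89916537  0.43760901] 154.04857420663444 [0.56168987 0.28563727] -0.07352583735365582 0.06112928783915363 [0.62780176 0.25346171] [0.50672453 0.312388  ]
dial rect ((562.5494384765625, -124.38992309570312), (84.27864837646484, 84.5859375), 9.09838581085205) 619
```

View pics/crop1.png

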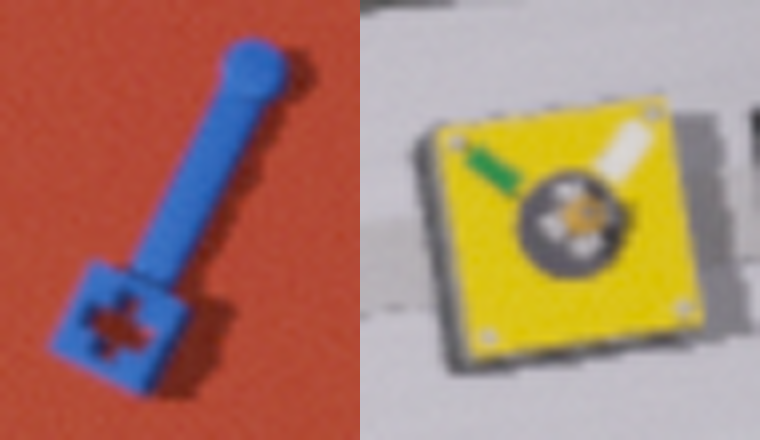

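The small lever's arm points at about −25.5° in world axes. The panel's x axis is at about +9.1°, so ON is near 54° and OFF near −36°. I'll get closer wrist-camera views of the lever and the shaft.

Request:
{"name": "drive_tool", "arguments": {"moves": [[[0.035,-0.04,0,-1],[0.085,-0.09,0,-2],[0.135,-0.145,0,-3],[0.185,-0.2,0,-4],[0.23,-0.25,0,-5],[0.265,-0.29,0,-6],[0.29,-0.32,-0.01,-6.5],[0.305,-0.334,-0.02,-6.5],[0.305,-0.334,-0.02,-6.5],[0.305,-0.334,-0.02,-6.5],[0.305,-0.334,-0.02,-6.5],[0.305,-0.334,-0.02,-6.5]]]}}

```text
clock: 1.6
tcp_pos: [0.5236, 0.3057, 0.2116]
ee_rot: [[-0.904, 0.428, 0.0], [0.428, 0.904, 0.001], [0.0, 0.001, -1.0]]
wrist_force: [-0.2, 0.7, -0.2]
opening: 0.0854
```

```bash
cat >> h.py <<'E'
def wgrab(name):
    s=sense(); im,d=grab_frame("wrist"); save(name+".png",im)
    np.savez(name+".npz",im=im,d=d,p=s["tcp_pos"],R=s["ee_rot"]); return s
def wray(f,uv,z):
    c=camera_params("wrist"); H=np.array(c["hand_eye"]); uv=np.atleast_2d(uv).astype(float)
    x=(uv-[c["cx"],c["cy"]])/c["fx"]; r=np.linalg.norm(x,axis=1)+1e-9
    d=np.c_[x*(np.sin(r)/r)[:,None],np.cos(r)]
    C=f["p"]+f["R"]@H[:3,3]; d=d@(f["R"]@H[:3,:3]).T
    return C+d*((z-C[2])/d[:,2])[:,None]
E
python3 - <<'E'
from h import *
s=wgrab("w1"); print(s["clock"],s["tcp_pos"],s["ee_rot"],s["wrist_force"])
E
```

```text
1.6 [0.52355404 0.30570438 0.21161211] [[-9.03847611e-01  4.27854499e-01  1.52874096e-04]
 [ 4.27854508e-01  9.03847412e-01  6.13320599e-04]
 [ 1.24237122e-04  6.19756229e-04 -9.99999800e-01]] [-0.15605808  0.71881541 -0.17064172]
```

Request:
{"name": "drive_tool", "arguments": {"moves": [[[0.0,-0.04,0.03,0],[0.01,-0.09,0.05,0],[0.01,-0.145,0.05,0],[0.015,-0.2,0.05,0],[0.02,-0.255,0.05,0],[0.025,-0.31,0.05,0],[0.03,-0.36,0.05,0],[0.035,-0.4,0.04,0],[0.04,-0.425,0.03,0],[0.04,-0.43,0.03,0],[0.04,-0.43,0.03,0],[0.04,-0.43,0.03,0],[0.04,-0.43,0.03,0]]]}}

```text
clock: 3.28
tcp_pos: [0.5645, -0.1243, 0.2417]
ee_rot: [[-0.904, 0.428, 0.001], [0.428, 0.904, 0.0], [-0.0, 0.001, -1.0]]
wrist_force: [-0.6, -1.1, -0.5]
opening: 0.0855
```

```bash
python3 - <<'E'
from h import *
s=wgrab("w2"); print(s["clock"],s["tcp_pos"],s["ee_rot"],s["wrist_force"])
a=cv2.imread("w1.png") if 0 else cv2.imread("pics/w1.png"); b=cv2.imread("pics/w2.png")
cv2.imwrite("pics/w12.png",np.hstack([cv2.resize(a,(400,300)),cv2.resize(b,(400,300))]))
E
sed -i 's#"pics/"+n,cv2#"pics/"+n,cv2#' h.py
```

```text
3.275 [ 0.56449244 -0.12427643  0.2416738 ] [[-9.03747479e-01  4.28065601e-01  5.78743893e-04]
 [ 4.28065875e-01  9.03747406e-01  4.81832364e-04]
 [-3.16782432e-04  6.83195295e-04 -9.99999716e-01]] [-0.61369186 -1.1289251  -0.4792421 ]
```

View pics/w12.png

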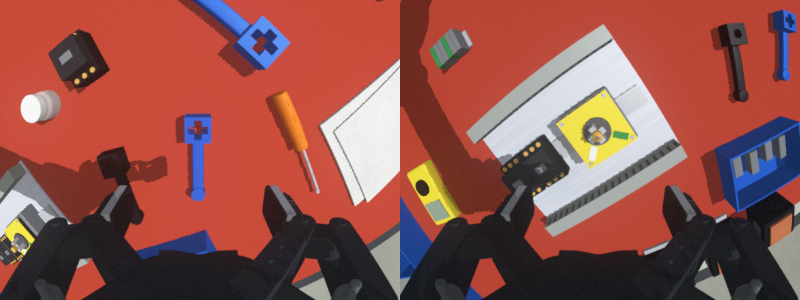

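w12 shows the lever hub near (316,206) full-res in w1, and the dial with its splines near (318,212) in w2. The white mark points down-left and the green one right. Next I'll get metric measurements and a zoomed crop.

```bash
cat > m2.py <<'E'
from h import *
f=np.load("w1.npz"); im=f["im"]; hsv=cv2.cvtColor(im,cv2.COLOR_RGB2HSV)
m=cv2.inRange(hsv,(100,120,40),(130,255,255)); m[:170]=0; m[330:]=0; m[:,:270]=0; m[:,360:]=0
n,l,st,ce=cv2.connectedComponentsWithStats(m); k=1+st[1:,4].argmax(); print(st[k])
v,u=np.nonzero(l==k)
for z in(.034,.019):
    P=wray(f,np.c_[u,v],z)[:,:2]; print(z,cv2.minAreaRect((P*1000).astype(np.float32)))
g=np.load("w2.npz"); im2=g["im"]; hsv2=cv2.cvtColor(im2,cv2.COLOR_RGB2HSV)
def pts(lo,hi,z,box=(240,140,420,290)):
    m=cv2.inRange(hsv2,lo,hi); x0,y0,x1,y1=box; k=np.zeros_like(m);k[y0:y1,x0:x1]=m[y0:y1,x0:x1]
    n,l,st,c=cv2.connectedComponentsWithStats(k); i=1+st[1:,4].argmax(); v,u=np.nonzero(l==i); print(st[i]); return wray(g,np.c_[u,v],z)[:,:2]
D=pts((22,120,100),(35,255,255),.064); r=cv2.minAreaRect((D*1000).astype(np.float32)); print("dial",r)
G=pts((45,80,40),(85,255,255),.064); print("green",G.mean(0)); c=np.array(r[0])/1000; w=G.mean(0)-c; print(np.degrees(np.arctan2(w[1],w[0])))
a=cv2.resize(im[170:340,270:360],None,fx=3.5,fy=3.5,interpolation=cv2.INTER_CUBIC)
b=cv2.resize(im2[172:257,272:357],(470,470),interpolation=cv2.INTER_CUBIC)
o=np.zeros((595,315+470,3),np.uint8); o[:,:315]=a; o[:470,315:]=b; save("crop2.png",o)
E
python3 m2.py
```

```text
[ 295  183   43  139 3297]
0.034 ((562.9960327148438, 285.3008117675781), (37.45494079589844, 136.1658172607422), 65.4255142211914)
0.019 ((568.005615234375, 282.9005432128906), (39.212947845458984, 142.55690002441406), 65.42549133300781)
[ 250  144  129  126 6308]
dial ((562.915771484375, -126.79222106933594), (83.73865509033203, 83.89063262939453), 9.18149185180664)
[341 210  25  14 241]
green [ 0.58325982 -0.09907162]
53.72518640786682
```

View pics/crop2.png

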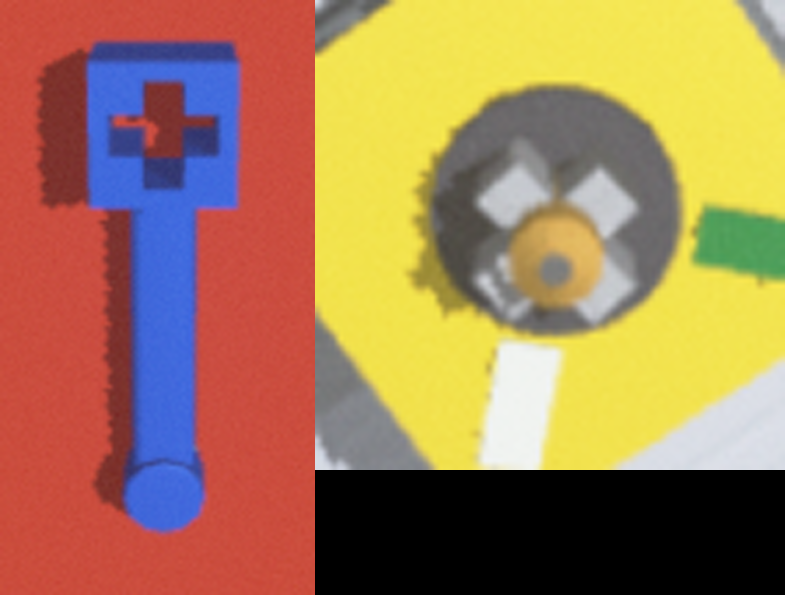

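Run:
```python
from h import *
f=np.load("w1.npz"); g=np.load("w2.npz")
A=lambda p:np.array(p,float)/3.5+[270,170]
B=lambda p:(np.array(p,float)-[315,0])/5.529+[272,172]
H=wray(f,A([(92,62),(237,60),(240,208),(90,208),(163.5,135)]),.034); K=wray(f,A([(165,495)]),.022)[0]
hc=H[:4].mean(0); print("hub",hc,H[4],"sides",[np.linalg.norm(H[i]-H[(i+1)%4]) for i in range(4)])
for c in(hc,H[4]): w=K-c; print(np.degrees(np.arctan2(w[1],w[0])),np.hypot(*w[:2]))
for i,j in((1,2),(0,3)): w=H[j]-H[i]; print("edge",np.degrees(np.arctan2(w[1],w[0])))
S=wray(g,B([(495,182),(618,297),(620,187),(497,300)]),.089)
for i,j in((0,1),(2,3)):
    w=S[i]-S[j]; print("bar",np.degrees(np.arctan2(w[1],w[0])),np.linalg.norm(w),(S[i]+S[j])[:2]/2)
print("nose",wray(g,B([(555,270)]),.103), "collar",wray(g,B([(557,209)]),.069))
s=sense();print(s["tcp_pos"])
```

```text
hub [0.52263441 0.30499475 0.034     ] [0.52241592 0.30475045 0.034     ] sides [np.float64(0.036080316095688965), np.float64(0.03837078350362876), np.float64(0.03840689885119497), np.float64(0.037858599272657674)]
-25.287571110028463 0.10872375089978488
-25.12212442366866 0.10881739465581261
edge -23.393658918443094
edge -26.894529805854496
bar -159.31951972696697 0.025237094385653257 [ 0.5630834  -0.12592501]
bar 108.09786591915626 0.025063345486058763 [ 0.56370267 -0.12604076]
nose [[ 0.56379587 -0.12651498  0.103     ]] collar [[ 0.56304478 -0.12597424  0.069     ]]
[ 0.56442986 -0.1245408   0.24159727]
```

Shaft: centre (0.5635, −0.1262), bar at about 19.4°, which is 55° from OFF. Lever: hub (0.5225, 0.305), arm at −25.2°. Sizes match the ones given, with hub sides of 36–38 mm, a tip distance of 109 mm and bars of 25 mm. Returning to grasp.

Request:
{"name": "drive_tool", "arguments": {"moves": [[[0.0,0.04,0.0,0],[-0.01,0.09,0.0,0],[-0.01,0.145,0.0,0],[-0.015,0.2,0.0,0],[-0.02,0.255,0,0],[-0.025,0.31,-0.02,0],[-0.03,0.36,-0.06,0],[-0.035,0.4,-0.1,0],[-0.042,0.425,-0.14,0],[-0.042,0.431,-0.18,0],[-0.042,0.431,-0.18,0],[-0.042,0.431,-0.18,0],[-0.042,0.431,-0.18,0],[-0.042,0.431,-0.18,0]]], "gripper": 0.0854}}

```text
clock: 5.08
tcp_pos: [0.5232, 0.3055, 0.0628]
ee_rot: [[-0.903, 0.43, 0.002], [0.43, 0.903, 0.001], [-0.001, 0.002, -1.0]]
wrist_force: [-0.0, 0.1, -0.6]
opening: 0.0855
```

Request:
{"name": "drive_tool", "arguments": {"moves": [[[0,0,-0.02,0],[0,0,-0.04,0],[-0.001,-0.0005,-0.053,0],[-0.001,-0.0005,-0.057,0],[-0.001,-0.0005,-0.057,0],[-0.001,-0.0005,-0.057,0]]]}}

```text
clock: 5.82
tcp_pos: [0.5217, 0.3052, 0.0048]
ee_rot: [[-0.903, 0.43, 0.001], [0.43, 0.903, 0.001], [-0.0, 0.001, -1.0]]
wrist_force: [0.0, 0.7, 0.1]
opening: 0.0851
```

Request:
{"name": "drive_tool", "arguments": {"moves": [[[0,0,0,0],[0,0,0,0],[0,0,0,0],[0,0,0,0],[0,0,0,0],[0,0,0,0],[0,0,0,0],[0,0,0,0]]], "gripper": 0.02, "force": 60}}

```text
clock: 6.82
tcp_pos: [0.5216, 0.3053, 0.0048]
ee_rot: [[-0.903, 0.43, 0.001], [0.43, 0.903, 0.001], [-0.0, 0.001, -1.0]]
wrist_force: [-0.9, -0.0, 6.2]
opening: 0.0372
```

Request:
{"name": "drive_tool", "arguments": {"moves": [[[0,0,0.02,0],[0,0,0.05,0],[0,0,0.1,0],[0,-0.02,0.14,0],[0.0,-0.06,0.16,4],[0.01,-0.11,0.17,10],[0.01,-0.16,0.17,16],[0.02,-0.21,0.17,22],[0.02,-0.26,0.17,28],[0.03,-0.31,0.17,34],[0.035,-0.36,0.17,39],[0.04,-0.4,0.17,43],[0.042,-0.42,0.17,44.6],[0.042,-0.431,0.17,44.6],[0.042,-0.431,0.17,44.6],[0.042,-0.431,0.17,44.6],[0.042,-0.431,0.17,44.6],[0.042,-0.431,0.17,44.6]]]}}

```text
clock: 9.07
tcp_pos: [0.5633, -0.1253, 0.1743]
ee_rot: [[-0.944, -0.329, -0.0], [-0.329, 0.944, 0.0], [0.0, 0.0, -1.0]]
wrist_force: [0.0, -0.9, -2.6]
opening: 0.037
```

Run:
```python
from h import *
s=wgrab("w3"); print(s["clock"],s["tcp_pos"],s["ee_rot"],s["wrist_force"],s["wrist_torque"],s["opening"],s["joint_positions"])
im=cv2.imread("pics/w3.png")[170:470,180:460]; cv2.imwrite("pics/w3c.png",cv2.resize(im,None,fx=2,fy=2))
```

```text
9.075 [ 0.56326475 -0.12527845  0.17428438] [[-9.44321920e-01 -3.29022926e-01 -1.58442555e-04]
 [-3.29022956e-01  9.44321895e-01  2.30371562e-04]
 [ 7.38232483e-05  2.69676154e-04 -9.99999961e-01]] [ 0.04617364 -0.86681868 -2.61576055] [-0.0578713   0.03112915  0.0430017 ] 0.03697921563795911 [-0.02344806  0.37985698  0.17029207  1.86073637 -0.08007925  0.90773626
  2.09034838]
```

View pics/w3c.png

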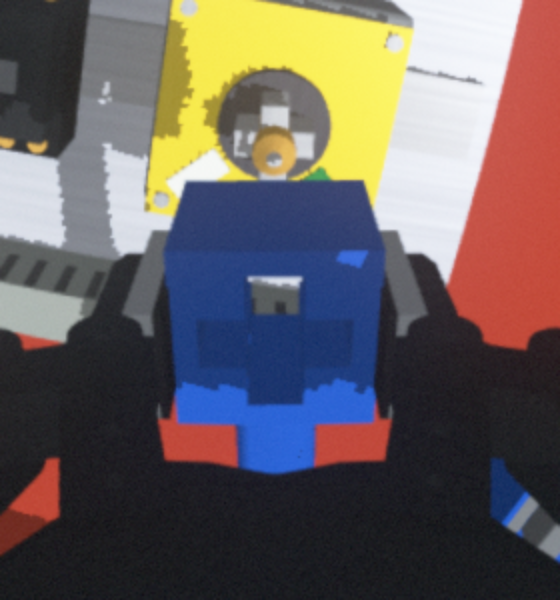

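Run:
```python
from h import *
f=np.load("w3.npz"); C=lambda p:np.array(p,float)/2+[180,170]
T=lambda P:(P-f["p"])@f["R"]
z=.2035
h=wray(f,C([(165,250),(385,250),(373,423),(177,423)]),z); print("hub in tool",T(h)*1000,T(h.mean(0))*1000)
h=wray(f,C([(248,278),(302,278),(302,405),(248,405)]),z); print("hole in tool",T(h)*1000,T(h.mean(0))*1000)
h=wray(f,C([(198,344),(353,344)]),z); print(T(h)*1000)
n=wray(f,C([(274,158)]),.103)[0]; print("nose",n,T(n)*1000)
s=wray(f,C([(263,106),(289,106)]),.089).mean(0); print("spline end tool",T(s)*1000,"expected x +13")
s=wray(f,C([(238,146),(314,146)]),.089); print(T(s)*1000)
```

```text
hub in tool [[ 19.04721267 -19.45357823 -29.21946031]
 [ 19.05542626  17.86932224 -29.2093946 ]
 [-18.78887715  18.1484672  -29.21211311]
 [-18.79515519 -19.68138815 -29.22231539]] [  0.12965165  -0.77929423 -29.21582085]
hole in tool [[ 13.82569546  -5.4163952  -29.21606028]
 [ 13.8276751    3.83501244 -29.21356525]
 [-13.8939695    4.32084678 -29.21548074]
 [-13.89574935  -5.864306   -29.21822756]] [ -0.03408707  -0.78121049 -29.21583346]
[[  0.05324257 -14.64312642 -29.21956524]
 [  0.05434429  13.26282804 -29.21203959]]
nose [ 0.56284267 -0.12652537  0.103     ] [ 0.80358401 -1.05785063 71.28415771]
spline end tool [13.36568786 -0.43831736 85.2852527 ] expected x +13
[[ 3.05394925e-02 -1.26651011e+01  8.52809710e+01]
 [ 3.59631101e-02  1.18123094e+01  8.52875724e+01]]
```

Hole and shaft agree to within about 0.5 mm, and the arm is at 19.2°, right on the bar. Lowering onto the nose, then searching gently.

Request:
{"name": "drive_tool", "arguments": {"moves": [[[0,0,-0.02,0],[0,0,-0.04,0],[0,0,-0.055,0],[0,0,-0.062,0],[0,0,-0.067,0],[0,0,-0.071,0],[0,0,-0.074,0],[0,0,-0.074,0],[0,0,-0.074,0]]]}}

```text
clock: 10.25
tcp_pos: [0.5634, -0.1261, 0.1005]
ee_rot: [[-0.945, -0.328, 0.0], [-0.328, 0.945, -0.0], [-0.0, -0.0, -1.0]]
wrist_force: [-0.6, -0.1, -1.5]
opening: 0.0368
```

Request:
{"name": "drive_tool", "arguments": {"moves": [[[0,0,-0.002,0],[0,0,-0.004,0],[0,0,-0.005,0],[0,0,-0.006,0],[0,0,-0.007,0],[0,0,-0.0075,0],[0,0,-0.0075,0]]]}}

```text
clock: 11.12
tcp_pos: [0.5632, -0.126, 0.0928]
ee_rot: [[-0.945, -0.328, -0.0], [-0.328, 0.945, 0.0], [0.0, 0.0, -1.0]]
wrist_force: [0.3, 1.1, -1.4]
opening: 0.037
```

Request:
{"name": "drive_tool", "arguments": {"moves": [[[0,0,-0.001,0],[0,0,-0.002,0],[0,0,-0.003,0],[0,0,-0.003,0],[0,0,-0.003,0]]]}}

```text
clock: 11.75
tcp_pos: [0.5631, -0.126, 0.0897]
ee_rot: [[-0.945, -0.328, -0.0], [-0.328, 0.945, 0.0], [0.0, 0.0, -1.0]]
wrist_force: [-0.7, 0.7, -2.3]
opening: 0.0376
```

It's already about 4 mm into the splines with no force. Sliding on down.

Request:
{"name": "drive_tool", "arguments": {"moves": [[[0,0,-0.002,0],[0,0,-0.004,0],[0,0,-0.006,0],[0,0,-0.008,0],[0,0,-0.01,0],[0,0,-0.012,0],[0,0,-0.0135,0],[0,0,-0.0145,0],[0,0,-0.0145,0],[0,0,-0.0145,0]]]}}

```text
clock: 13.0
tcp_pos: [0.5632, -0.126, 0.0751]
ee_rot: [[-0.945, -0.328, -0.0], [-0.328, 0.945, 0.0], [0.0, 0.0, -1.0]]
wrist_force: [-0.2, 1.3, -3.3]
opening: 0.037
```

Request:
{"name": "drive_tool", "arguments": {"moves": [[[0,0,-0.0005,0],[0,0,-0.001,0],[0,0,-0.0015,0],[0,0,-0.002,0],[0,0,-0.002,0],[0,0,-0.002,0]]]}}

```text
clock: 13.75
tcp_pos: [0.5633, -0.1259, 0.0738]
ee_rot: [[-0.945, -0.328, 0.0], [-0.328, 0.945, 0.0], [-0.0, 0.0, -1.0]]
wrist_force: [-2.1, 3.4, 5.0]
opening: 0.0372
```

It rests home: TCP 0.0738 with 5 N of contact. I'll turn to ON at 54.1°, plus about 2° so the shaft catches up through the play.

Request:
{"name": "drive_tool", "arguments": {"moves": [[[0,0,0,2],[0,0,0,5],[0,0,0,8],[0,0,0,11],[0,0,0,14],[0,0,0,17],[0,0,0,20],[0,0,0,23],[0,0,0,26],[0,0,0,29],[0,0,0,32],[0,0,0,34.5],[0,0,0,36.5],[0,0,0,36.5],[0,0,0,36.5],[0,0,0,36.5]]]}}

```text
clock: 15.75
tcp_pos: [0.5633, -0.1261, 0.0739]
ee_rot: [[-0.565, -0.825, 0.0], [-0.825, 0.565, 0.0], [-0.0, -0.0, -1.0]]
wrist_force: [-3.0, 2.8, 6.0]
opening: 0.0372
```

Run:
```python
from h import *
s=sense(); x=s["ee_rot"][:,0]; print(s["clock"],s["tcp_pos"],np.degrees(np.arctan2(-x[1],-x[0])),s["wrist_force"],s["wrist_torque"],s["joint_positions"])
im,d=grab_frame("top"); np.savez("top2.npz",im=im,d=d)
save("crop3.png",cv2.resize(im[180:270,350:470],None,fx=5,fy=5,interpolation=cv2.INTER_CUBIC))
```

```text
15.75 [ 0.56332979 -0.1260953   0.07385812] 55.60065201649168 [-2.96617565  2.77997449  6.02141507] [ 0.70178842  0.69012633 -0.26676792] [ 0.12690562  0.51290347 -0.01889441  1.91767838  0.01391027  0.71088561
  2.64111377]
```

Request:
{"name": "drive_tool", "arguments": {"moves": [[[0,0,0,0],[0,0,0,0],[0,0,0,0],[0,0,0,0],[0,0,0,0],[0,0,0,0]]], "gripper": 0.0854}}

```text
clock: 16.55
tcp_pos: [0.5632, -0.1261, 0.0733]
ee_rot: [[-0.564, -0.826, -0.0], [-0.826, 0.564, -0.0], [0.0, 0.0, -1.0]]
wrist_force: [0.1, -0.4, 1.1]
opening: 0.0851
```

Request:
{"name": "drive_tool", "arguments": {"moves": [[[0,0,0.01,0],[0,0,0.03,0],[0,0,0.06,0],[0,0,0.1,0],[0,0,0.14,0],[0,0,0.17,0],[0,0,0.17,0],[0,0,0.17,0],[0,0,0.17,0]]]}}

```text
clock: 17.68
tcp_pos: [0.5625, -0.126, 0.2422]
ee_rot: [[-0.564, -0.826, -0.002], [-0.826, 0.564, 0.0], [0.001, 0.002, -1.0]]
wrist_force: [0.8, -0.2, -0.6]
opening: 0.0853
```

Run:
```python
from h import *
s=wgrab("w4"); print(s["clock"],s["tcp_pos"],s["wrist_force"])
im=cv2.imread("pics/w4.png")[120:370,190:440]; cv2.imwrite("pics/w4c.png",cv2.resize(im,(600,600),interpolation=cv2.INTER_CUBIC))
```

```text
17.675 [ 0.56245946 -0.12595754  0.24215703] [ 0.77937904 -0.19022013 -0.58431619]
```

View pics/w4c.png

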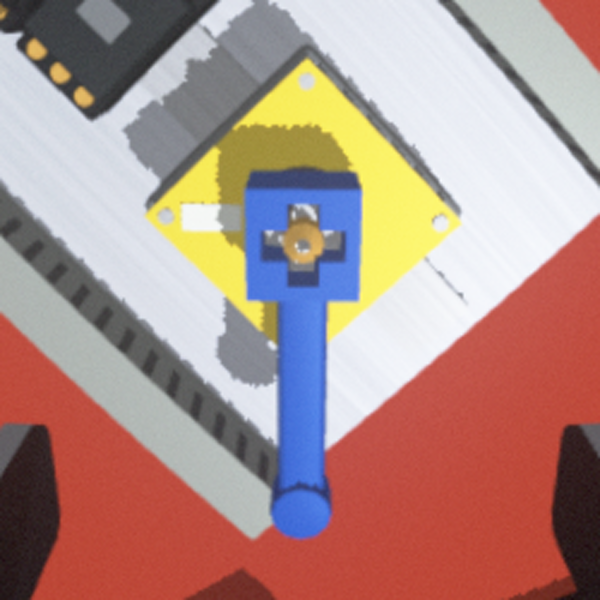

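The arm covers the green ON mark, and the nose is flush with the hub's top. I'll do a quick numeric check of angle and height, then hand in.

Run:
```python
from h import *
f=np.load("w4.npz"); C=lambda p:np.array(p,float)*250/600+[190,120]
h=wray(f,C([(247,190),(360,188),(360,300),(246,300)]),.103); k=wray(f,C([(301,515)]),.091)[0]
c=h.mean(0); w=k-c; print("hub",c,"side",np.linalg.norm(h[0]-h[1]),"angle",np.degrees(np.arctan2(w[1],w[0])),"len",np.hypot(*w[:2]))
cam=camera_params("wrist"); H=np.array(cam["hand_eye"])
for p in((260,205),(340,205),(265,285),(345,290)):   # depth -> height on hub top
    uv=C(p); d=f["d"][int(uv[1]),int(uv[0])]; C0=f["p"]+f["R"]@H[:3,3]
    P=wray(f,uv,0)[0]; r=P-C0; zc=(f["R"]@H[:3,:3])[:,2]; print("hub top z",(C0+r*d/(r@zc))[2])
finish_job()
```

```text
hub [ 0.56302718 -0.12655629  0.103     ] side 0.03632222573369874 angle 55.169559407216106 len 0.10995644215443237
hub top z 0.10108198043338462
hub top z 0.10196167011177631
hub top z 0.10286157293680487
hub top z 0.10208300257121516
the job is handed in; nothing more can be done
```

The small blue lever is fitted fully home on the splined shaft and the switch is turned to ON. The gripper is open and withdrawn, and the job was handed in at about 18 s of the 72 s allowed.

- **Fitting:** I measured the shaft's bar at about 19° in world axes, 55° counter-clockwise of OFF. I set the lever to that angle before lowering it, so the splines matched at the first try and no turning search was needed. It slid home with readings of about 6 N at most, against the 60 N limit.
- **Height:** the hub's top measured 101–103 mm above the table; 103 mm is fully home and the calibration is good to about 2 mm.
- **Angle:** the lever ended at about 55.2° by camera and 55.6° by the gripper. ON is at about 54°, and I went past it by 1 to 1.5° on purpose, because the splines have about 3° of play. I did not measure the shaft's own angle at the end. By that play it should be within 1 to 2° of ON.
- **Torque:** the reading while holding at ON was about 0.3 N m, a little under the 0.4 N m expected.
- **Other objects:** nothing in the force readings suggested contact with anything else, and the arm's path kept clear of them. I took no final picture of the whole table to confirm it.

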